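# Close the board test jig, then hold its cover half open

### The job

The cover of the board test jig stands open, leaning back on its stop. Take it by the red handle bar and lower it gently, without letting it drop, until it is fully shut over the board; then raise it again to 45 degrees, measured from its shut position, and finish while holding it there by the handle so that the board can be looked at. The cover falls shut by itself, so do not let go of it, and do not disturb the bottle, loupe, stamp and solder spool around the jig.

Things in the scene. Friction and masses are not known exactly. Their poses are not given: they have to be found in the camera images.
- jig: Board test jig fixed to the table: grey base 150 (x) by 160 (y) by 20 mm high, with a brown pin nest and green board in the middle, front rest posts to 55 mm and hinge blocks to 66 mm height. Origin: centre of its underside, on the table. Its x points from the front (handle side when shut) to the hinge side, y along the hinge, z up. Place and yaw vary.
- hinge_axis (a point): Middle of the cover's hinge axis, 65 mm behind the jig's origin (+x of the jig) and 60 mm above the table. The axis runs along the jig's y.
- cover (a joint): Angle of the cover about the hinge axis, rad: 0 = shut (level), 1.57 = upright, 1.69 = leaning on its back stop, where it starts and stays by itself; short of upright it falls shut. Black frame with clear window, 9 mm thick, 160 mm wide, reaching 136 mm from the hinge; about 0.36 kg with handle (varies); free hinge, no spring.
- handle (a point): Red round bar (cover_c0), 14 mm diameter, 120 mm long, fixed to the cover in its plane, parallel to the hinge axis and 172 mm from it. Origin: middle of the bar; y along it. Arms at its ends (94 mm clear between them) leave a 29 mm gap from bar to cover edge. At angle a it is 172 cos(a) mm from the hinge axis towards the jig's -x and 172 sin(a) mm above it; shut, 60 mm above bare table.
- bottle: Bystander: small brown dropper bottle, 34 mm diameter, 102 mm high, standing beside the jig. Origin: centre of its underside.
- loupe: Bystander: black eye loupe, 38 mm diameter, 36 mm high. Origin: centre of its underside.
- pass_stamp: Bystander: black hand stamp, 24 mm wide, 60 mm high, standing upright. Origin: centre of its underside.
- solder_spool: Bystander: blue and white solder spool, 56 by 83 by 40 mm. Origin: centre of its underside.

How it is judged (in metres and radians):
On the way:
1. the cover is lowered until fully shut (value of joint cover below 0.045 rad), for 0.2 s.
At the end, for the whole second after the job is handed in: After having been fully shut (within about 2.5 degrees), the cover is held still by the gripper's fingers on its handle at 45 degrees from shut, within 6 degrees; the four bystanders are within 30 mm of where they stood (value of joint cover between 0.68 and 0.89 rad and velocity of joint cover between -0.1 and 0.1 rad/s and contact force between the fingers and cover_c0 above 0.5 N and distance of each of bottle, loupe, pass_stamp, solder_spool from where it was at the start of the episode below 0.03 m); the arm keeps its last pose, push and grip.
It fails at once if the cover drops or slams shut (faster than 1.5 rad/s, about 0.26 m/s at the handle, in the last 17 degrees) (value of joint cover below 0.3 rad and velocity of joint cover below -1.5 rad/s).
It fails at once if a bystander is pushed or tipped (distance of any of bottle, loupe, pass_stamp, solder_spool from where it was at the start of the episode above 0.03 m or angle between any of bottle, pass_stamp's own z axis and vertical above 0.5 rad).
It also fails if it takes over 42 s, if anything falls off the work surface, if the arm or the gripper's body presses on something with over 40 N, if the wrist force passes 120 N, or if a joint passes its speed limit or range.

### The arm

A 6-joint arm with a two-finger parallel gripper is mounted at the origin on a cart in front of the work surface, level with it; the furniture and walls round the work are solid. World frame = base frame: x ahead of the robot, y to its left, z up, the work surface at z = 0. Lengths are in mm, angles in rad, forces in N, time in s.
With the tool pointing down it reaches from about 300 to 775 mm from the base axis. Payload 14.6 kg.
Tool frame: the origin (TCP) lies between the finger pads; the fingertips stand 19 mm ahead of it and the grasp point (between the pads) is the TCP; z points along the fingers, y is the line along which they close (so a half turn about z gives the same grasp; the last joint's range is limited). The gripper opens to 94 mm and grips with 3 to 60 N. Pads are 16 mm wide; open, the fingers measure 119 mm over their backs; the gripper's body (75 mm by 177 mm) begins 78 mm behind the grasp point.
Start: joints at [1.183, 0.3, 1.521, -0, 1.321, -0.067], TCP at [173.426, 521.932, 224.446] pointing down, gripper open.
Joint ranges: [-3.03, 3.03], [-0.79, 2.21], [0.23, 2.52], [-1.04, 4.18], [0, 3.07], [-2.55, 2.55]. Speed limits (rad/s): [2.22, 2.22, 2.57, 3.14, 3.14, 3.14].

### API

Orientations are given as [roll, pitch, yaw] about the fixed x, y, z axes, in that order (R = Rz(yaw) Ry(pitch) Rx(roll)).
In Python, from cell import monitor, imaging, job, find_in, trace gives the robot as it stands. The module is installed in compiled form; this text tells all that it offers.
- The arm moves only by the tool arm_command, never from a script. Its argument "steps" is a list of rows, each a list of 5 numbers: the opening, from 0 (shut) to 1 (fully open), then the shift along the tool's x, y, z in mm, then the turn about the tool's z in degrees. In form: [[gripper, dx, dy, dz, turn], ...]. A call has 1 to 20 rows; each row is the pose to reach, as a shift and turn from the pose commanded when the call began, along the tool's axes at that moment; what a row does not reach only later rows make up. A row lasts 1/8 s, in which the tool goes at most 62.5 mm and 10.7 degrees, less where a joint would pass 70% of its speed; a pose out of reach is approached as far as the arm can. A call with a gripper value outside its range is refused whole. The fingers move at their own pace and stop on an object; "force" is the grip in N (left out, the last holds). Time passes only in rows, so rows that repeat a pose let the fingers close. It gives the time, the measured TCP pose, the force, the opening and the grip force at its end, in the units of the state.
- monitor.read_state(): the state, without advancing time (a new reading comes with each control period).
- imaging.camera(name): name is "scene" or "top" or "wrist"; returns a dict with "img" (400x640x3 uint8, red, green, blue), "mtx" (3x3 intrinsics, pixels), "D" ([k1, k2, p1, p2, k3] as OpenCV has them; the pictures are not rectified), "view" (4x4, takes a point from world to camera coordinates). Camera axes: x right, y down, z forward; pixel columns grow to the right and rows downward; lengths in mm; the calibration is good to about 2 mm. A picture is of the moment at which its call begins. There is no depth.
- job.sign_off(): hands the job in; it is judged then, once.
Trained networks look in a picture, given as the dict that the camera call returned (one of the last four; its "shot" number tells which), for a name from the list of things; names that differ only in an ending like _2 or _b are one class to them, and where a whole thing is asked for, a point or a joint stands for the part that bears it (a point fixed in the world has none). Each returns a list of dicts, best first, with "p" (0 to 1); they miss things now and then, are a little off and sometimes report something else, mostly with a low value. They report only what shows in the picture. A call takes as long as a camera call.
- find_in(picture, target): "rect" ([centre column, centre row, width, height] in pixels, round what is visible of it).
- trace(picture, target): "region" (400x640 bool, what is visible of it) and "rect" ([centre column, centre row, width, height] in pixels, round what is visible of it).
The state is a dict: "clock": time; "joints": joint angles; "qd": joint speeds; "effort": joint torques, N m; "eef_pos": TCP position; "eef_rot": TCP orientation; "wrist_force": force on the tool from outside, world axes, zero at the start; "moment": the same for the moment, N m; "finger_gap": finger opening in mm; "finger_force": force on a finger pad.
Only numpy, scipy, OpenCV 4.12 (cv2) and the standard library are available. Lean on these libraries where they do the work, as an engineer would, in place of code of your own. Each camera call takes 0.05 s, during which the arm holds its last target. There are 200 camera calls.

## Working session

There is one attempt and no reset: what is moved stays moved. The work goes in short steps, Python scripts to look and compute and a tool call to move; the robot and the scene stay as the last step left them, time stands still between calls to the robot, and variables do not carry over. Pictures are saved under pics/ and viewed, at most 10 in all, crops included, and the job is handed in when it is done.

Besides the shell and the picture viewer there is one more tool, called after "Request:" as name([rows], argument=value, ...), one row to a line, values as JSON. arm_command: Moves the arm, as the interface text tells. Its arguments: {"type":"object","properties":{"steps":{"type":"array","items":{"type":"array","items":{"type":"number"}}},"force":{"type":"number"}},"required":["steps"]}

```bash
mkdir -p pics; python3 - <<'E'
from cell import monitor, imaging, job, find_in, trace
import cv2,numpy as np
s=monitor.read_state();print({k:np.round(v,3) for k,v in s.items()})
for n in("scene","top"):
    p=imaging.camera(n);cv2.imwrite(f"pics/{n}0.png",p["img"][:,:,::-1])
    np.savez(f"{n}0.npz",mtx=p["mtx"],D=p["D"],view=p["view"])
    for t in("jig","handle","cover","bottle","loupe","pass_stamp","solder_spool"):
        r=find_in(p,t)
        print(n,t,[(np.round(d["rect"]),round(d["p"],2)) for d in r[:2]])
    if n: 
        r=trace(p,"handle")
        if r: 
            ys,xs=np.nonzero(r[0]["region"]);print("handle px",r[0]["rect"],cv2.minAreaRect(np.c_[xs,ys].astype(np.float32)))
E
```

```text
{'clock': np.float64(0.0), 'joints': array([ 1.183,  0.3  ,  1.522, -0.   ,  1.321, -0.067]), 'qd': array([-0.001, -0.001,  0.001, -0.001,  0.   ,  0.   ]), 'effort': array([ 1.0000e-03, -5.3180e+01, -3.5275e+01,  7.1000e-02,  2.4000e-02,
       -0.0000e+00]), 'eef_pos': array([173.362, 521.719, 223.898]), 'eef_rot': array([-3.14 , -0.   ,  2.821]), 'wrist_force': array([-0.787, -0.546, -0.731]), 'moment': array([-0.03 ,  0.037, -0.044]), 'finger_force': np.float64(0.0), 'finger_gap': np.float64(94.012)}
scene jig [(array([317., 184., 107., 151.]), 0.8)]
scene handle [(array([340., 156.,  63.,  98.]), 0.87)]
scene cover [(array([340., 158.,  62., 101.]), 0.96), (array([317., 183., 107., 150.]), 0.63)]
scene bottle [(array([285., 170.,  16.,  38.]), 0.69)]
scene loupe [(array([258., 198.,  16.,  18.]), 0.7)]
scene pass_stamp [(array([379., 229.,  12.,  22.]), 0.59)]
scene solder_spool [(array([343., 157.,  64.,  94.]), 0.54)]
handle px [340.7, 157.9, 63.4, 98.9] ((339.7359924316406, 155.489990234375), (61.31849670410156, 93.86113739013672), 8.880659103393555)
top jig [(array([310., 173.,  94., 124.]), 0.66)]
top handle [(array([316., 145.,  82.,  59.]), 0.82), (array([309., 172.,  96., 129.]), 0.73)]
top cover [(array([317., 141.,  84.,  64.]), 0.63)]
top bottle [(array([250., 151.,  15.,  22.]), 0.86)]
top loupe [(array([237., 190.,  17.,  20.]), 0.58)]
top pass_stamp [(array([371., 179.,  18.,  16.]), 0.6)]
top solder_spool [(array([362., 222.,  30.,  30.]), 0.86)]
handle px [317.2, 143.3, 81.8, 59.0] ((313.619873046875, 141.00271606445312), (85.03363800048828, 43.30721664428711), 17.241458892822266)
```

```bash
python3 - <<'E'
import cv2,numpy as np
ims=[]
for n,(x,y) in(("scene",(220,60)),("top",(220,80))):
    im=cv2.imread(f"pics/{n}0.png")
    b,g,r=[im[:,:,i].astype(int) for i in range(3)]
    m=((r>100)&(r>2*g)&(r>2*b)).astype(np.uint8)
    k,l,st,c=cv2.connectedComponentsWithStats(m)
    for i in range(1,k):
        if st[i,4]>15:
            ys,xs=np.nonzero(l==i);print(n,st[i],c[i],cv2.minAreaRect(np.c_[xs,ys].astype(np.float32)))
    z=np.load(n+"0.npz");print(np.round(-z["view"][:3,:3].T@z["view"][:3,3]),z["mtx"][0,0])
    ims.append(cv2.resize(im[y:y+220,x:x+200],None,fx=2,fy=2,interpolation=2))
cv2.imwrite("pics/crop0.png",np.hstack(ims))
E
```

```text
scene [178  45   6   5  24] [180.70833333  46.91666667] ((180.5, 47.0), (4.0, 5.0), 90.0)
scene [143  89   8   9  32] [146.6875  93.125 ] ((146.49998474121094, 92.99998474121094), (10.53930377960205, 3.0508511066436768), 56.3099365234375)
scene [150  93  32   8  61] [165.55737705  95.81967213] ((165.35882568359375, 95.86470794677734), (2.0608394145965576, 31.780315399169922), 77.47119140625)
scene [321 105  46  27 270] [344.0962963  118.23703704] ((343.70001220703125, 118.10000610351562), (49.64070510864258, 5.813776969909668), 26.56505012512207)
scene [ 37 112   5   8  25] [ 39.8  114.88] ((39.0, 115.5), (7.0, 4.0), 90.0)
scene [621 283  19  17  54] [628.07407407 293.31481481] ((627.7383422851562, 293.5632019042969), (24.083026885986328, 8.24821662902832), 41.423667907714844)
scene [579 311  48  32 146] [604.92465753 334.12328767] ((598.6162109375, 330.1208190917969), (51.892330169677734, 18.434917449951172), 25.559965133666992)
[   3. -261.  619.] 406.57713155882755
top [ 8 62 10 11 57] [11.75438596 66.85964912] ((11.136985778808594, 67.3013687133789), (9.597373962402344, 8.426962852478027), 20.556045532226562)
top [ 0 79  8  6 19] [ 3.94736842 81.47368421] ((4.000001907348633, 82.00000762939453), (3.5777084827423096, 8.049844741821289), 63.43495178222656)
top [284 112  64  24 401] [316.25187032 123.41147132] ((315.69317626953125, 123.36019897460938), (65.51372528076172, 6.321975231170654), 16.798372268676758)
[ 333.   54. 1073.] 488.41370170337507
```

View pics/crop0.png

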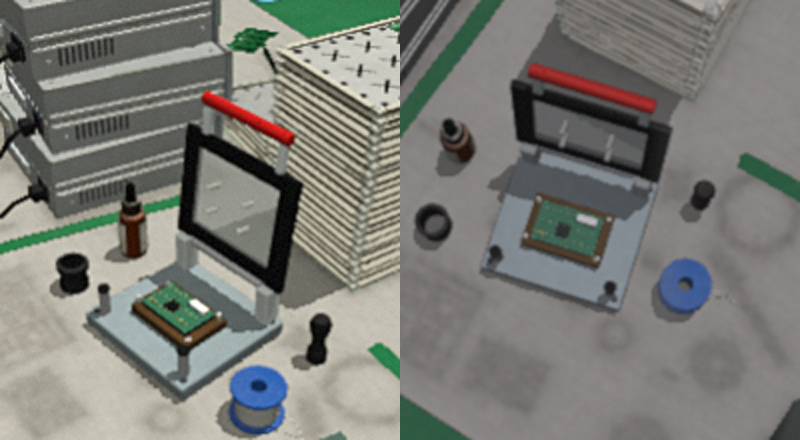

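```bash
python3 - <<'E'
import cv2,numpy as np
P={};U={}
for n in("scene","top"):
    im=cv2.imread(f"pics/{n}0.png");b,g,r=[im[:,:,i].astype(int) for i in range(3)]
    m=((r>100)&(r>2*g)&(r>2*b)).astype(np.uint8)
    k,l,st,c=cv2.connectedComponentsWithStats(m);i=1+st[1:,4].argmax()
    ys,xs=np.nonzero(l==i);q=np.c_[xs,ys].astype(float);d=np.linalg.svd(q-q.mean(0))[2][0];d*=np.sign(d[0]);t=(q-q.mean(0))@d
    pts=np.array([q.mean(0),q.mean(0)+d*t.min(),q.mean(0)+d*t.max()])
    z=np.load(n+"0.npz");U[n]=cv2.undistortPoints(pts[:,None],z["mtx"],z["D"])[:,0].T;P[n]=z["view"][:3]
    T=z
X=cv2.triangulatePoints(P["scene"],P["top"],U["scene"],U["top"]);X=(X[:3]/X[3]).T;print(np.round(X,1))
e=X[2]-X[1];print("len",np.linalg.norm(e))
y=-e[:2]/np.linalg.norm(e[:2])   # jig y
x=np.array([y[1],-y[0]]);print("jig x",x,"yaw",np.degrees(np.arctan2(x[1],x[0])))
h=X[0];hinge=h[:2]-x*20.4;print("hinge",hinge,"origin",hinge-65*x)
for n,pts in(("top",dict(bottle=(250,151),loupe=(237,190),stamp=(371,179),spool=(362,222))),):
    for k,p in pts.items():
        u=cv2.undistortPoints(np.array([[p]],float),T["mtx"],T["D"])[0,0];R=T["view"][:3,:3];c=-R.T@T["view"][:3,3];d=R.T@np.r_[u,1];print(k,np.round(c+d*(20-c[2])/d[2]))
E
```

```text
[[638.4  69.5 231.6]
 [653.7 129.  233.6]
 [621.8  13.5 232.3]]
len 119.85071727933058
jig x [ 0.96401111 -0.26586195] yaw -15.418176395236227
hinge [618.72548587  74.94115598] origin [556.06476364  92.22218284]
bottle [645. 221.  20.]
loupe [554. 244.  20.]
stamp [589. -51.  20.]
spool [492. -33.  20.]
```

The crop shows the jig open. In full-picture pixels, the handle is at scene (344,118) and top (316,123). A tall board stack stands just behind it, so I need its height before I choose the approach.

View pics/scene0.png

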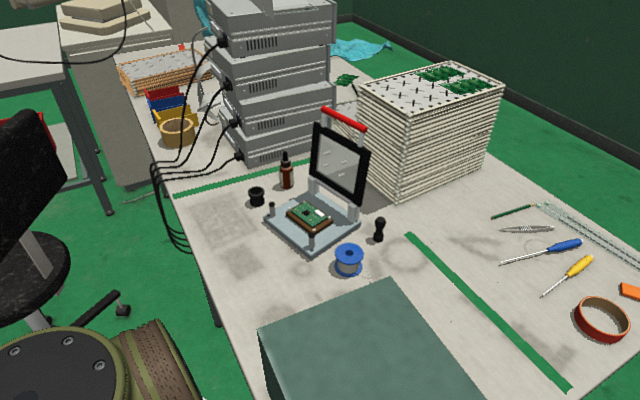

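View pics/top0.png

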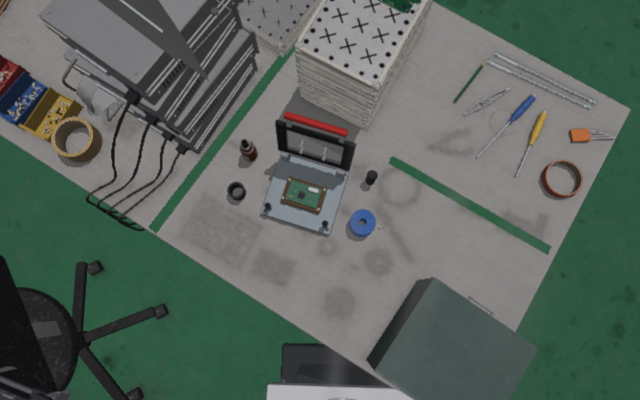

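```bash
python3 - <<'E'
import cv2,numpy as np
def ray(n,p):
    T=np.load(n+"0.npz");u=cv2.undistortPoints(np.array([[p]],float),T["mtx"],T["D"])[0,0];R=T["view"][:3,:3];return -R.T@T["view"][:3,3],R.T@np.r_[u,1]
def atz(n,p,z): c,d=ray(n,p);return np.round(c+d*(z-c[2])/d[2])
g=atz("scene",(398,201),0);print("corner scene",g,"top",atz("top",(363,127),0))
for px in((393,118),(397,112)):
    c,d=ray("scene",px);s=np.dot(g[:2]-c[:2],d[:2])/np.dot(d[:2],d[:2]);print("h",(c+s*d)[2])
for z in(150,200,230,260):print(z,"leftcorner",atz("top",(297,50),z),atz("scene",(358,81),z),"near",atz("top",(374,85),z),atz("scene",(394,117),z))
E
```

```text
corner scene [732. -38.   0.] top [717. -33.   0.]
h 216.11473776288523
h 230.33928429784362
150 leftcorner [825. 117. 150.] [982. 209. 150.] near [753. -42. 150.] [843.  40. 150.]
200 leftcorner [798. 113. 200.] [878. 159. 200.] near [730. -37. 200.] [753.   8. 200.]
230 leftcorner [782. 111. 230.] [815. 128. 230.] near [717. -34. 230.] [699. -12. 230.]
260 leftcorner [766. 109. 260.] [753.  98. 260.] near [703. -31. 260.] [646. -31. 260.]
```

Request:
arm_command([
  [1,0,0,-50,0],
  [1,0,0,-96,0],
  [1,-35,-25,-96,7],
  [1,-70,-50,-96,14],
  [1,-110,-75,-96,22],
  [1,-150,-105,-96,31],
  [1,-190,-132,-96,40],
  [1,-230,-160,-96,49],
  [1,-270,-188,-96,58],
  [1,-310,-216,-96,67],
  [1,-350,-244,-96,76],
  [1,-385,-270,-96,82],
  [1,-421,-294,-96,87],
  [1,-421,-294,-96,87],
  [1,-421,-294,-96,87],
])

```text
clock: 2.78
eef_pos: [480.0, 110.4, 320.4]
eef_rot: [-3.141, -0.0, 1.303]
wrist_force: [-1.0, -0.1, 0.7]
finger_gap: 94.0
finger_force: 0.0
```

Request:
arm_command([
  [0.7,0,40,0,0],
  [0.7,0,80,0,0],
  [0.7,1,120,0,0],
  [0.7,2.5,163.5,0,0],
  [0.7,2.5,163.5,20,0],
  [0.7,2.5,163.5,20,0],
])

```text
clock: 3.52
eef_pos: [637.9, 70.3, 299.0]
eef_rot: [-3.139, 0.001, 1.304]
wrist_force: [0.2, 0.7, 0.6]
finger_gap: 65.5
finger_force: 0.0
```

```bash
python3 - <<'E'
from cell import monitor, imaging
import cv2,numpy as np
p=imaging.camera("wrist");im=p["img"];cv2.imwrite("pics/w1.png",im[:,:,::-1])
r,g,b=[im[:,:,i].astype(int) for i in range(3)]
m=((r>90)&(r>2*g)&(r>2*b)).astype(np.uint8)
k,l,st,c=cv2.connectedComponentsWithStats(m);i=1+st[1:,4].argmax();print(st[i])
ys,xs=np.nonzero(l==i);q=np.c_[xs,ys].astype(float);mu=q.mean(0);d=np.linalg.svd(q-mu,full_matrices=False)[2][0];t=(q-mu)@d
R=p["view"][:3,:3];C=-R.T@p["view"][:3,3];W=[]
for P in(mu,mu+d*t.min(),mu+d*t.max()):
    u=cv2.undistortPoints(np.array([[P]]),p["mtx"],p["D"])[0,0];v=R.T@np.r_[u,1];W.append(C+v*(231-C[2])/v[2]);print(P,np.round(W[-1],1))
e=W[2]-W[1];print(np.linalg.norm(e),np.degrees(np.arctan2(e[1],e[0])));print(C,monitor.read_state()["eef_pos"])
E
```

```text
[ 307  141   16  138 1904]
[314.0572479  208.86607143] [639.6  77.2 231. ]
[314.711119   141.01649017] [655.  131.8 231. ]
[313.39077742 278.02304009] [621.9  14.3 231. ]
122.13552555584512 -105.76198701760086
[656.25303424 138.06620979 459.98545016] [638.02984941  70.26512582 300.50467755]
```

View pics/w1.png

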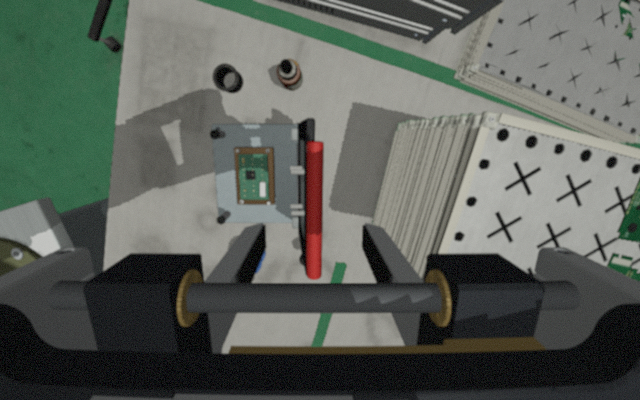

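The bar is centred between the fingers, spanning columns 307–323 and rows 141–278. I'll descend and grip it.

Request:
arm_command([
  [0.7,1,0.5,25,0],
  [0.7,1,0.5,45,0],
  [0.7,1,0.5,62,0],
  [0.7,1,0.5,62,0],
  [0.3,1,0.5,62,0],
  [0.1,1,0.5,62,0],
  [0,1,0.5,62,0],
  [0,1,0.5,62,0],
  [0,1,0.5,62,0],
  [0,1,0.5,62,0],
  [0,1,0.5,62,0],
  [0,1,0.5,62,0],
], force=20)

```text
clock: 5.08
eef_pos: [638.4, 70.4, 238.4]
eef_rot: [-3.139, 0.0, 1.303]
wrist_force: [-9.3, 1.1, 3.6]
finger_gap: 13.4
finger_force: 20.0
```

Request:
arm_command([
  [0,0,-5,-0.5,0],
  [0,0,-12,-1,0],
  [0,0,-20.4,-1.2,0],
  [0,0,-29.4,-1,0],
  [0,0,-38.4,-0.3,0],
  [0,0,-47.3,0.9,0],
  [0,0,-56.2,2.6,0],
  [0,0,-65,4.7,0],
  [0,0,-73.6,7.2,0],
  [0,0,-82,10.2,0],
  [0,0,-90.4,13.7,0],
  [0,0,-98.5,17.5,0],
  [0,0,-106.4,21.8,0],
  [0,0,-114,26.5,0],
  [0,0,-121.5,31.6,0],
  [0,0,-121.5,31.6,0],
])

```text
clock: 7.08
eef_pos: [521.6, 102.4, 206.5]
eef_rot: [-3.141, 0.0, 1.303]
wrist_force: [0.2, 0.6, -1.1]
finger_gap: 13.4
finger_force: 20.0
```

Request:
arm_command([
  [0,0,-7.1,5.5,0],
  [0,0,-14,11.4,0],
  [0,0,-20.5,17.6,0],
  [0,0,-26.7,24.1,0],
  [0,0,-32.6,31,0],
  [0,0,-38.1,38.1,0],
  [0,0,-43.2,45.5,0],
  [0,0,-47.9,53.2,0],
  [0,0,-52.2,61.1,0],
  [0,0,-56,69.2,0],
  [0,0,-59.5,77.6,0],
  [0,0,-62.5,86,0],
  [0,0,-65,94.7,0],
  [0,0,-67.1,103.4,0],
  [0,0,-68.8,112.3,0],
  [0,0,-70,121.2,0],
  [0,0,-70.7,130.2,0],
  [0,0,-70.9,137,0],
  [0,0,-70.9,139.2,0],
  [0,0,-70.9,139.2,0],
])

```text
clock: 9.57
eef_pos: [452.8, 121.4, 66.7]
eef_rot: [-3.139, 0.0, 1.302]
wrist_force: [-6.0, 6.4, 0.0]
finger_gap: 13.5
finger_force: 20.0
```

Request:
arm_command([
  [0,0,0,2,0],
  [0,0,0,4,0],
  [0,0,0,4,0],
  [0,0,0,4,0],
])

```text
clock: 10.07
eef_pos: [452.7, 121.4, 62.8]
eef_rot: [-3.139, 0.0, 1.302]
wrist_force: [-7.1, 7.2, -0.9]
finger_gap: 13.1
finger_force: 20.0
```

```bash
python3 - <<'E'
from cell import imaging
import cv2,numpy as np
a=imaging.camera("scene");cv2.imwrite("pics/s2.png",cv2.resize(a["img"][90:290,200:460,::-1],None,fx=3,fy=3,interpolation=2))
E
```

```text
(no output)
```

View pics/s2.png

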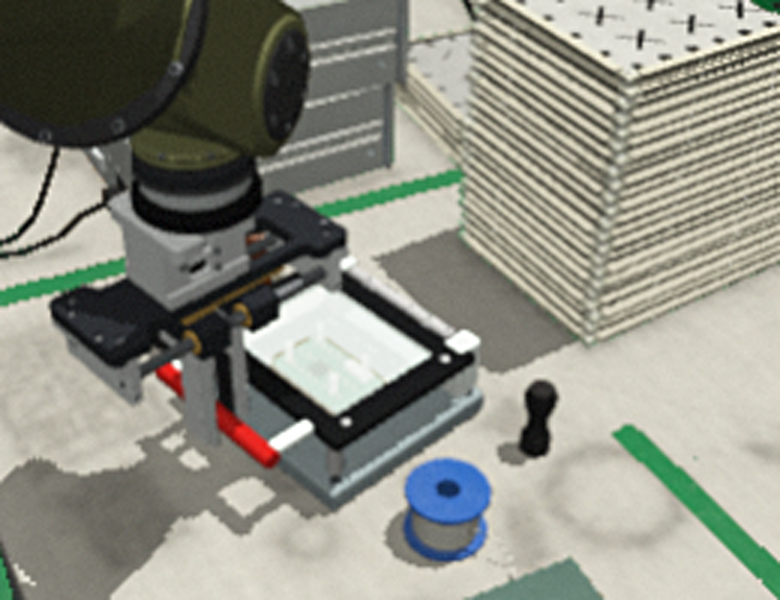

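The cover looks nearly shut, but there's no upward reaction yet, so I'll press further.

Request:
arm_command([
  [0,0,0,1,0],
  [0,0,0,2,0],
  [0,0,0,3,0],
  [0,0,0,3,0],
])

```text
clock: 10.62
eef_pos: [452.9, 121.5, 61.4]
eef_rot: [-3.139, 0.0, 1.302]
wrist_force: [-16.8, 5.3, 26.1]
finger_gap: 13.3
finger_force: 20.0
```

Request:
arm_command([
  [0,0,0,0,0],
  [0,-1,0,-1,0],
  [0,-0.8,0,-11,0],
  [0,0,0,-20,0],
  [0,0,1.1,-28.9,0],
  [0,0,2.8,-37.8,0],
  [0,0,4.9,-46.5,0],
  [0,0,7.4,-55.2,0],
  [0,0,10.4,-63.6,0],
  [0,0,13.9,-72,0],
  [0,0,17.7,-80.1,0],
  [0,0,22,-88,0],
  [0,0,26.7,-95.7,0],
  [0,0,31.8,-103.1,0],
  [0,0,37.3,-110.2,0],
  [0,0,43.2,-117.1,0],
  [0,0,49.4,-123.6,0],
  [0,0,49.4,-123.6,0],
  [0,0,49.4,-123.6,0],
])

```text
clock: 13.0
eef_pos: [499.1, 108.5, 185.8]
eef_rot: [-3.136, 0.001, 1.303]
wrist_force: [-30.6, 6.2, 25.6]
finger_gap: 13.3
finger_force: 20.0
```

```bash
python3 - <<'E'
from cell import imaging,monitor
import cv2,numpy as np
s=monitor.read_state();print(s["eef_pos"],s["wrist_force"],s["qd"],s["finger_force"])
x=np.array([.9635,-.2675]);y=np.array([.2675,.9635])
ims=[]
hinge=np.array([618.8,75.3])
for n in("scene","top"):
    a=imaging.camera(n);im=a["img"][:,:,::-1].copy()
    rv=cv2.Rodrigues(a["view"][:3,:3])[0];tv=a["view"][:3,3]
    for deg,col in((35,(255,0,0)),(45,(0,255,0)),(55,(0,255,255))):
        t=np.radians(deg);P=np.array([np.r_[hinge-172*np.cos(t)*x+k*y,60+172*np.sin(t)] for k in(-60,60)])
        q=cv2.projectPoints(P,rv,tv,a["mtx"],a["D"])[0][:,0]
        for u in q: cv2.circle(im,tuple(int(round(v*16)) for v in u),24,col,-1,shift=4)
    c=im[100:280,230:400];ims.append(cv2.resize(c,None,fx=2.3,fy=2.3,interpolation=2))
cv2.imwrite("pics/f3.png",np.hstack(ims))
E
```

```text
[499.09650886 108.54357914 185.75382537] [-30.60079872   6.18803729  25.64477856] [-0.00129541  0.00032061  0.00111115  0.00041814 -0.00123116  0.00123286] 19.999199956655502
```

View pics/f3.png

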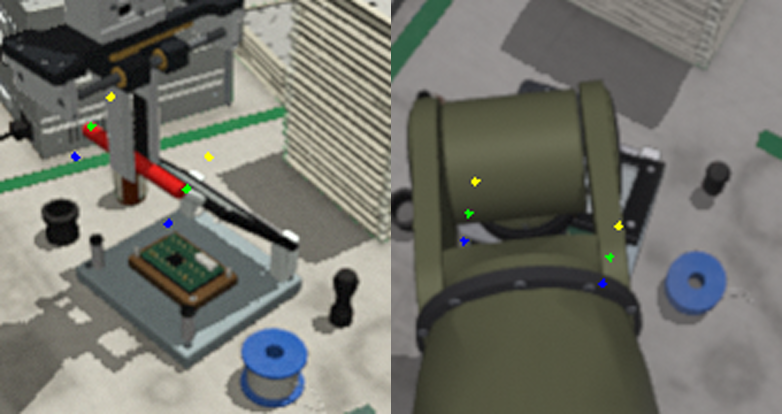

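The bar lies right on the 45° marks, and the bystanders are in place. I'll move the tool outward slightly to relieve the radial strain.

Request:
arm_command([
  [0,0,-0.5,-0.5,0],
  [0,0,-1,-1,0],
  [0,0,-1,-1,0],
  [0,0,-1,-1,0],
  [0,0,-1,-1,0],
])

```text
clock: 13.72
eef_pos: [499.1, 108.5, 186.1]
eef_rot: [-3.138, 0.0, 1.303]
wrist_force: [-17.0, 4.7, 12.6]
finger_gap: 13.6
finger_force: 20.0
```

```bash
python3 -c "
from cell import job;print(job.sign_off())"
```

```text
the job is handed in; nothing more can be done
None
```

I lowered the cover slowly until it pressed on its stop with 26 N, then raised it and handed the job in with the gripper holding the handle bar at about 45° by the camera image. The bystanders looked in place; sign-off returned no verdict, and I judged "fully shut" from that contact force and a picture, since the hinge angle can't be read.

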